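Zero the keg scale

TASK

Zero the keg scale by pressing its controls in this order: first push down the raised end of the rocker switch on the power box so that it tips fully over and stays, then push the round button on the junction box fully in so that it stays in, and last hold the long bar key on the scale terminal fully down for about a second and let it come up again. Only press: do not pick up or shift any of the boxes or the other things on the bench, and leave the terminal's small square key alone.

Things in the scene. Friction and masses are not known exactly. Their poses are not given: they have to be found in the camera images.
- power_box: loose bare aluminium case, 0.8 kg, 130 mm (its x) by 84 mm (its y), flat top 44 mm above the bench, one big grey rocker switch (52 by 30 mm, its two faces meeting in a shallow V) in a black frame in the middle of the top, and a short black cable gland on its +x side. Origin: centre of its underside, z up. The three boxes stand side by side on the bench, in any order from left to right.
- rocker (a joint): the rocker switch, turning about the power box's y axis: 0 = off (the end at the box's +x side, where the cable gland is, stands up about 15 mm from the case), 0.44 rad = fully on (that end pressed down). It stays where it is left; at its outer end it takes about 3 N to move. It stands near 0 at the start.
- rocker_on_end (a point): point on the upper face of the rocker's raised end, 20 mm from the pivot line and 6 mm from the outer edge; the place to press. The pivot lies 49 mm above the underside of the box, over its centre. This point stands about 57 mm above the bench when off and 49 mm when fully on; the pressed face is then level. The point moves with the rocker.
- junction_box: loose grey plastic box, 0.8 kg, 114 by 114 mm, flat top 54 mm above the bench, a single round black button in the middle of the top. Origin: centre of its underside, z up.
- latch (a joint): the round latching button, m pressed in: about 0 = out, 0.008 = fully in (hard stop). It stays where it is pushed; moving it takes about 3 N.
- latch_top (a point): centre of the flat top of the round button (30 mm across), 68 mm above the bench when out and 60 mm when fully in; moves with the button.
- terminal: loose white scale terminal, 0.9 kg, 150 mm (its x) by 160 mm (its y), keypad top 37.5 mm above the bench, with a sloping display head (up to 73 mm high) along its +x side, away from the keys. On the keypad, in a row along y at x = -40 mm: the long bar key at y = +28 mm and the small square key at y = -56 mm. Origin: centre of its underside, z up.
- bar_key (a joint): the long bar key (22 by 70 mm, long side along the terminal's y), m pressed: 0 = up, 0.005 = fully down (hard stop). Sprung: about 1.5 N to start, 5 N to hold fully down; comes up by itself.
- bar_key_top (a point): centre of the flat top of the bar key, 46 mm above the bench when up; moves with the key.
- square_key (a joint): the small square key (18 by 18 mm), m pressed, travel 0.005; same spring; to be left alone.
- square_key_top (a point): centre of the top of the square key, 46 mm above the bench.
- bottle: capped clear bottle standing on the bench, 64 mm across, 190 mm high, bystander. Origin: centre of its underside.
- screwdriver: screwdriver lying on the bench between the robot and the boxes, bystander. Origin: below its middle, x along it towards the blade.
- mouse: black computer mouse, 105 by 60 by 34 mm, on the bench, bystander. Origin: centre of its underside.
- screw_tray: small grey open tray, 80 by 120 by 30 mm, bystander beyond the boxes. Origin: centre of its underside.
Not all that is in view belongs to the job. What is shaped like the power_box but brown, green or pink is not meant.

How it is judged:
On the way, in this order (a step that is already met when the one before it is completed fails the run):
1. the rocker is tipped fully to on (value of joint rocker above 0.38 rad), for 0.2 s.
2. the round button is fully in and the rocker on (value of joint rocker above 0.38 rad and value of joint latch above 0.0065 m), for 0.2 s.
3. the bar key is held fully down (over 3.8 mm) for 0.7 s, with the rocker on and the round button in (all of step 2 and value of joint bar_key above 0.0038 m), for 0.7 s.
At the end, for the whole second after the job is handed in: rocker beyond 0.38 rad (on), round button in by more than 6.5 mm, bar key and square key up again (under 1 mm), the three boxes within 20 mm and the other things within 25 mm of where they stood, all at rest (all of step 2 and value of joint each of bar_key, square_key below 0.001 m and distance of each of power_box, junction_box, terminal from where it was at the start of the episode below 0.02 m and distance of each of bottle, screwdriver, mouse, screw_tray from where it was at the start of the episode below 0.025 m and linear speed of each of power_box, junction_box, terminal, bottle, screwdriver, mouse, screw_tray below 0.02 m/s); the robot touches nothing.
It fails at once if the round button is pushed in (over 4 mm) while the rocker is off (value of joint latch above 0.004 m and value of joint rocker below 0.3 rad).
It fails at once if the bar key is pressed (over 2.5 mm) before the rocker is on and the round button is in (value of joint bar_key above 0.0025 m and (value of joint rocker below 0.35 rad or value of joint latch below 0.006 m)).
It fails at once if the small square key is pressed (over 2.5 mm) (value of joint square_key above 0.0025 m).
It fails at once if one of the three boxes is lifted, tipped up or shifted by more than 20 mm (distance of any of power_box, junction_box, terminal from where it was at the start of the episode above 0.02 m or angle between any of power_box, junction_box, terminal's own z axis and vertical above 0.15 rad).
It fails at once if the bottle, screwdriver, mouse or screw tray is lifted, knocked over or shifted by more than 25 mm (distance of any of bottle, screwdriver, mouse, screw_tray from where it was at the start of the episode above 0.025 m or angle between bottle's own z axis and vertical above 0.4 rad).
It also fails if it takes over 45 s, if anything falls off the work surface, if the arm or the gripper's body presses on something with over 40 N, if the wrist force passes 120 N, or if a joint passes its speed limit or range.

ROBOT

A 7-joint arm with a two-finger parallel gripper is mounted at the origin on the work surface. World frame = base frame: x ahead of the robot, y to its left, z up, the work surface at z = 0. Lengths are in m, angles in rad, forces in N, time in s.
With the tool pointing down it reaches from about 0.4 to 0.875 m from the base axis. Payload 4.4 kg.
Tool frame: the origin (TCP) lies between the finger pads; the fingertips stand 17 mm ahead of it and the grasp point (between the pads) lies 2 mm behind it; z points along the fingers, x is the direction in which the jaws open and shut, and the axes are right-handed (so a half turn about z gives the same grasp; the last joint's range is limited). The gripper opens to 85 mm and grips with 20 to 120 N. Pads are 22 mm wide; open, the fingers measure 114 mm over their backs; the gripper's body (76 mm by 85 mm) begins 54 mm behind the grasp point. The pads swing forward as they close: fully open they stand 13 mm farther back than shut.
Start: joints at [-1.396, 0.628, 0.038, 1.517, -0.027, 0.996, -0.02], TCP at [0.155, 0.631, 0.248] pointing down, gripper open.
Joint ranges: [-3.06, 3.06], [-0.37, 2.12], [-1.25, 1.32], [0.18, 2.47], [-1.1, 4.24], [0.23, 1.98], [-2.94, 2.94]. Speed limits (rad/s): [2.57, 2.57, 3.14, 3.14, 3.14, 3.14, 3.14].

INTERFACE

Orientations are given as a unit quaternion [x, y, z, w].
In Python, from plant import ctrl gives the robot as it stands.
- The arm moves only by the tool move_arm, never from a script. Its argument "increments" is a list of rows, each a list of 7 numbers: the shift along the tool's x, y, z in cm, then the turn, a rotation vector about the tool's x, y, z in rad, then the finger opening in cm, from 0 to 8.54. A call has 1 to 20 rows; each row shifts and turns the commanded pose from where the row before left it, along the tool's axes as they then stand; what a row does not reach is not made up. A row lasts 1/10 s, in which the tool goes at most 50 mm and 8.59 degrees, less where a joint would pass 70% of its speed; a pose out of reach is approached as far as the arm can. A call with a gripper value outside its range is refused whole. The fingers move at their own pace and stop on an object; the grip force is fixed at half the most. Time passes only in rows, so rows that do not move let the fingers close. It gives the time, the measured TCP pose, the force and the opening at its end, in the units of the state.
- ctrl.observe(): the state, without advancing time (a new reading comes with each control period).
- ctrl.get_image(name): name is "scene" or "top"; returns a dict with "pixels" (480x640x3 uint8, red, green, blue), "depth" (480x640 float32, m along the optical axis (not along the pixel's ray), 0 where there is no reading), "K" (3x3 intrinsics, pixels), "D" ([k1, k2, p1, p2, k3] as OpenCV has them; the pictures are not rectified), "T" (4x4, takes a point from camera to world coordinates). Camera axes: x right, y down, z forward; pixel columns grow to the right and rows downward; lengths in m; the calibration is good to about 2 mm. A picture is of the moment at which its call begins.
- ctrl.finish_job(): hands the job in, once; it reports no verdict.
The state is a dict: "time_s": time; "q": joint angles; "dq": joint speeds; "joint_torque": joint torques, N m; "tool_pos": TCP position; "tcp_rot": TCP orientation; "force": force on the tool from outside, world axes, zero at the start; "wrist_torque": the same for the moment, N m; "opening": opening from 0.0 (shut) to 1.0 (fully open).
Only numpy, scipy, OpenCV 4.12 (cv2) and the standard library are available. Lean on these libraries where they do the work, as an engineer would, in place of code of your own. Each camera call takes 0.05 s, during which the arm holds its last target. There are 200 camera calls.

## Working session

There is one attempt and no reset: what is moved stays moved. The work goes in short steps, Python scripts to look and compute and a tool call to move; the robot and the scene stay as the last step left them, time stands still between calls to the robot, and variables do not carry over. Pictures are saved under pics/ and viewed, about 8 in all and at most 12, crops included, and the job is handed in when it is done.

Besides the shell and the picture viewer there is one more tool, called as a command line: name --pt "numbers of a row" for each row, then --argument value for the rest. move_arm: Moves the arm, as the interface text tells. Its arguments: {"type":"object","properties":{"increments":{"type":"array","items":{"type":"array","items":{"type":"number"}}}},"required":["increments"]}

```bash
mkdir -p pics; python3 - <<'E'
from plant import ctrl
import cv2,numpy as np
for n in("scene","top"):
    i=ctrl.get_image(n); cv2.imwrite(f"pics/{n}0.png",i["pixels"][:,:,::-1]); np.savez(f"{n}0.npz",**i)
    print(n,i["K"].round(1).tolist(),np.round(i["D"],3),i["T"].round(3).tolist())
o=ctrl.observe();print(o)
E
```

```text
scene [[598.2, 0.0, 321.6], [0.0, 598.2, 236.5], [0.0, 0.0, 1.0]] [0.057 0.    0.    0.    0.   ] [[-0.792, 0.32, -0.52, 1.414], [0.61, 0.407, -0.68, 1.086], [-0.006, -0.856, -0.517, 0.937], [0.0, 0.0, 0.0, 1.0]]
top [[484.6, 0.0, 307.1], [0.0, 484.6, 236.5], [0.0, 0.0, 1.0]] [-0.118  0.     0.     0.     0.   ] [[0.007, -0.994, 0.109, 0.434], [-1.0, -0.007, -0.005, -0.017], [0.005, -0.109, -0.994, 1.257], [0.0, 0.0, 0.0, 1.0]]
{'time_s': 0.1, 'q': array([-1.39577782,  0.62922868,  0.03843651,  1.51827413, -0.02700819,
        0.99628955, -0.01999542]), 'dq': array([ 1.60812420e-06, -2.17692622e-03, -3.62917466e-04, -1.65797171e-03,
        1.33279379e-04, -5.33603290e-04, -3.29242296e-04]), 'joint_torque': array([ 3.86770829e-03, -5.64535797e+01,  1.23124592e+00, -1.93974835e+01,
        1.14548922e-02,  5.35326704e-03,  1.56644796e-05]), 'tool_pos': array([0.15486039, 0.63073823, 0.24749508]), 'tcp_rot': array([ 7.86921296e-01,  6.17052807e-01, -6.60674127e-04,  5.20552414e-04]), 'force': array([-0.01337065,  1.09731378,  0.27052443]), 'wrist_torque': array([ 0.0043818 ,  0.01495283, -0.00548435]), 'opening': 1.0027774692859441}
```

View pics/top0.png

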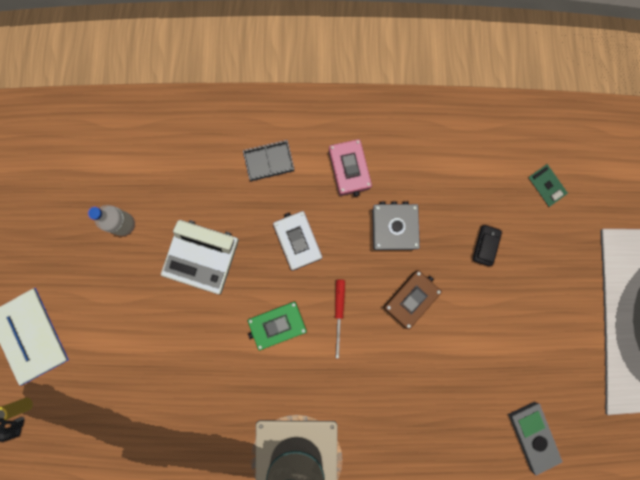

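View pics/scene0.png

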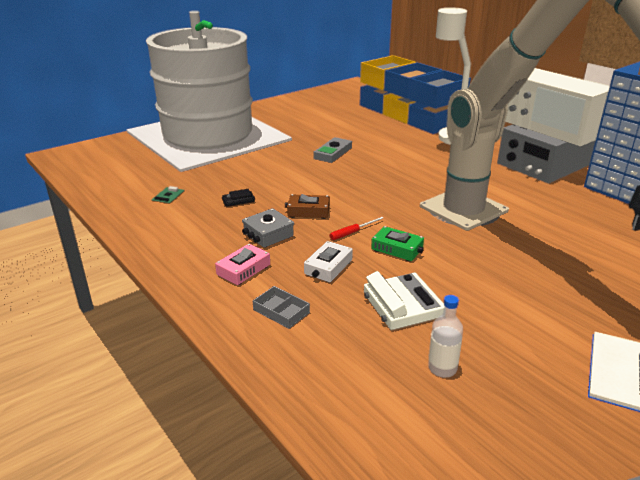

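The top view shows the aluminium power box at (298,240) with its gland at (287,214). The junction button is at (397,227). On the terminal, the bar key is at (183,268) and the square key at (214,279). The scene view agrees with this. Next I'll measure by colour masks.

```bash
cat > h.py <<'E'
import cv2,numpy as np
def ray(i,uv,z):
    p=cv2.undistortPoints(np.array([[uv]],float),i["K"],i["D"])[0,0]
    d=i["T"][:3,:3]@np.array([p[0],p[1],1]);o=i["T"][:3,3]
    return (o+d*(z-o[2])/d[2])
def blobs(i,mask,x0,y0,x1,y1,amin=20):
    m=np.zeros_like(mask,np.uint8);m[y0:y1,x0:x1]=mask[y0:y1,x0:x1]
    cs,_=cv2.findContours(m,cv2.RETR_CCOMP,cv2.CHAIN_APPROX_NONE)
    return [(cv2.contourArea(c),cv2.minAreaRect(c)) for c in cs if cv2.contourArea(c)>amin]
E
python3 - <<'E'
from h import *
i=dict(np.load("top0.npz"));hsv=cv2.cvtColor(i["pixels"],cv2.COLOR_RGB2HSV);S,V=hsv[...,1],hsv[...,2]
def show(t,b,z):
    for a,r in b:
        P=[ray(i,p,z)[:2] for p in cv2.boxPoints(r)]
        print(t,a,np.round(r[0],1),np.round(r[1],1),"ctr",ray(i,r[0],z)[:2].round(4),"corners",np.round(P,3).tolist())
show("pb",blobs(i,(S<60)&(V>120),265,200,330,278,60),.044)
show("pbdark",blobs(i,(V<150)&(S<90),265,200,330,278),.046)
show("jb",blobs(i,(V<60),380,212,412,242),.068)
show("jbring",blobs(i,(V>190)&(S<60),380,212,412,242),.056)
show("keys",blobs(i,(V<90),165,255,228,292),.046)
show("term",blobs(i,(V>140)&(S<50),155,215,243,298,100),.0375)
a=i["pixels"][195:300,150:430,::-1]
cv2.imwrite("pics/c1.png",cv2.resize(a,None,fx=2.85,fy=2.85,interpolation=cv2.INTER_CUBIC))
E
```

```text
pb 1674.5 [297.2 240.1] [52. 34.] ctr [0.5584 0.0022] corners [[0.603, 0.067], [0.636, -0.013], [0.514, -0.062], [0.482, 0.017]]
pb 192.0 [294.9 234.4] [14.3 16.1] ctr [0.573 0.008] corners [[0.583, 0.033], [0.597, -0.005], [0.563, -0.017], [0.549, 0.021]]
pbdark 350.5 [297.1 239.9] [25.1 15.4] ctr [0.5588 0.0024] corners [[0.581, 0.032], [0.596, -0.004], [0.537, -0.027], [0.522, 0.008]]
keys 32.0 [214. 278.] [6. 6.] ctr [0.4614 0.2094] corners [[0.469, 0.217], [0.469, 0.202], [0.454, 0.202], [0.454, 0.217]]
keys 200.0 [182.6 267.8] [27.   8.6] ctr [0.486  0.2897] corners [[0.486, 0.326], [0.506, 0.32], [0.487, 0.254], [0.466, 0.26]]
term 3246.0 [198.4 256.4] [63.7 59.2] ctr [0.5158 0.2523] corners [[0.468, 0.352], [0.612, 0.311], [0.564, 0.153], [0.421, 0.196]]
term 913.5 [193.4 271.3] [58.5 17.2] ctr [0.4779 0.2638] corners [[0.479, 0.342], [0.521, 0.33], [0.476, 0.186], [0.435, 0.199]]
```

View pics/c1.png

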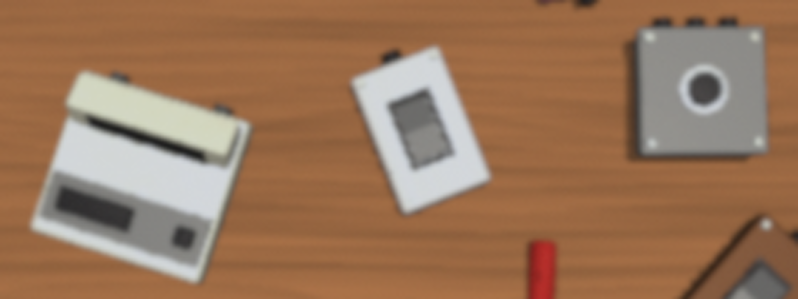

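The crop confirms the layout. The power box centre is about (0.5585, 0.002) with its x axis at +22.4°, towards the gland. The button is at pixel (397,226), and the bar key at about (0.486, 0.290). I'll close the fingers and move above the rocker end.

move_arm --pt "-2.5 2.8 0 0 0 0 0" --pt "-2.5 2.8 0 0 0 0 0" --pt "-2.5 2.8 0 0 0 0 0" --pt "-2.5 2.8 0 0 0 0 0" --pt "-2.5 2.8 0 0 0 0 0" --pt "-2.5 2.8 0 0 0 0 0" --pt "-2.5 2.8 0 0 0 0 0" --pt "-2.5 2.8 0 0 0 0 0" --pt "-2.5 2.8 0 0 0 0 0" --pt "-2.5 2.8 0 0 0 0 0" --pt "-2.5 2.8 0 0 0 0 0" --pt "-2.5 2.8 0 0 0 0 0" --pt "-2.5 2.8 0 0 0 0 0" --pt "-2.5 2.8 0 0 0 0 0" --pt "-2.5 2.8 0 0 0 0 0" --pt "-2.5 2.8 0 0 0 0 0" --pt "-2.5 2.8 0 0 0 0 0" --pt "-2.5 2.8 0 0 0 0 0" --pt "-2.5 2.8 0 0 0 0 0" --pt "-2.5 2.8 0 0 0 0 0"

```text
time_s: 2.1
tool_pos: [0.58, 0.0108, 0.248]
tcp_rot: [0.787, 0.617, -0.0, -0.0]
force: [0.3, 0.9, -0.3]
opening: -0.004
```

move_arm --pt "0 0 1.5 0 0 -0.126 0" --pt "0 0 1.5 0 0 -0.126 0" --pt "0 0 1.5 0 0 -0.126 0" --pt "0 0 1.5 0 0 -0.126 0" --pt "0 0 1.5 0 0 -0.126 0" --pt "0 0 1.5 0 0 0 0" --pt "0 0 0 0 0 0 0"

```text
time_s: 2.8
tool_pos: [0.5778, 0.0119, 0.1561]
tcp_rot: [0.557, 0.83, -0.001, -0.002]
force: [-1.0, -0.1, -0.6]
opening: -0.002
```

```bash
cat >> h.py <<'E'
from scipy.spatial.transform import Rotation as R
TG=dict(rocker=(.5775,.0098,112.4),button=None,bar=(.486,.2897,73.))
def go(o,xyz,ang):
    r=R.from_quat(o["tcp_rot"]);m=r.as_matrix()
    d=m.T@(np.array(xyz)-o["tool_pos"])*100
    g=R.from_matrix(np.c_[[np.cos(ang),np.sin(ang),0],[np.sin(ang),-np.cos(ang),0],[0,0,-1]])
    print("t",o["time_s"],"pos",o["tool_pos"].round(4),"F",o["force"].round(1),"shift cm",d.round(2),"rotvec",(r.inv()*g).as_rotvec().round(3),"q7",o["q"][6].round(2),"op",round(o["opening"],3))
E
python3 - <<'E'
from h import *
from plant import ctrl
i=ctrl.get_image("top");cv2.imwrite("pics/t2.png",cv2.resize(i["pixels"][150:330,180:420,::-1],None,fx=3.2,fy=3.2,interpolation=cv2.INTER_CUBIC))
s=ctrl.get_image("scene");cv2.imwrite("pics/s2.png",cv2.resize(s["pixels"][160:320,230:460,::-1],None,fx=3.4,fy=3.4,interpolation=cv2.INTER_CUBIC))
go(ctrl.observe(),(.5775,.0098,.09),np.radians(112.4))
t=dict(np.load("top0.npz"));print("btn",ray(t,(397,226.2),.068))
E
```

```text
t 2.9 pos [0.5794 0.0121 0.1582] F [ 0.1 -0.3  0.1] shift cm [-0.14 -0.26  6.82] rotvec [-0.001 -0.    -0.002] q7 1.82 op -0.001
btn [ 0.59250832 -0.2459754   0.068     ]
```

View pics/s2.png

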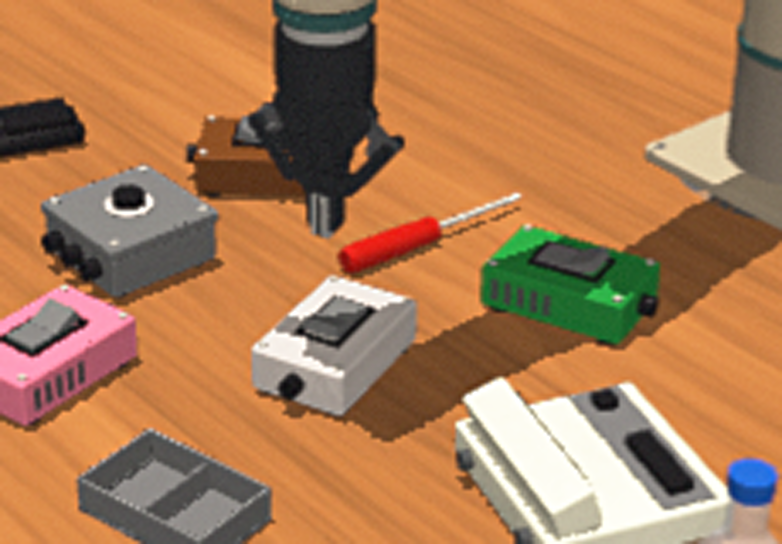

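The crop shows the power box with its gland towards the camera at about crop (290,385), the rocker's raised end on that side, and the closed fingertips above it. I'll descend.

move_arm --pt "-0.1 -0.2 1.5 0 0 0 0" --pt "0 0 1.5 0 0 0 0" --pt "0 0 1.5 0 0 0 0" --pt "0 0 1.5 0 0 0 0" --pt "0 0 1.0 0 0 0 0" --pt "0 0 0 0 0 0 0"

```text
time_s: 3.5
tool_pos: [0.5777, 0.0105, 0.0877]
tcp_rot: [0.557, 0.831, -0.0, -0.001]
force: [-0.5, 0.3, 0.0]
opening: -0.005
```

move_arm --pt "0 0 0.3 0 0 0 0" --pt "0 0 0.3 0 0 0 0" --pt "0 0 0.3 0 0 0 0" --pt "0 0 0.2 0 0 0 0" --pt "0 0 0.2 0 0 0 0" --pt "0 0 0 0 0 0 0"

```text
time_s: 4.1
tool_pos: [0.5783, 0.0105, 0.0753]
tcp_rot: [0.557, 0.83, 0.0, 0.0]
force: [0.1, 0.1, 0.1]
opening: -0.003
```

move_arm --pt "0 0 0.2 0 0 0 0" --pt "0 0 0.2 0 0 0 0" --pt "0 0 0 0 0 0 0"

```text
time_s: 4.4
tool_pos: [0.5791, 0.0108, 0.0715]
tcp_rot: [0.557, 0.831, 0.001, 0.001]
force: [2.2, 0.3, 2.1]
opening: 0.001
```

move_arm --pt "0 0 0.2 0 0 0 0" --pt "0 0 0.2 0 0 0 0" --pt "0 0 0 0 0 0 0"

```text
time_s: 4.7
tool_pos: [0.5782, 0.0105, 0.0671]
tcp_rot: [0.557, 0.831, 0.0, 0.0]
force: [1.2, 0.7, 2.8]
opening: -0.003
```

move_arm --pt "0 0 0.1 0 0 0 0" --pt "0 0 0.1 0 0 0 0" --pt "0 0 0 0 0 0 0"

```text
time_s: 5.0
tool_pos: [0.5782, 0.0105, 0.066]
tcp_rot: [0.557, 0.83, 0.0, 0.0]
force: [-0.1, 0.9, 9.1]
opening: 0.001
```

move_arm --pt "0 0 0.1 0 0 0 0" --pt "0 0 0 0 0 0 0" --pt "0 0 0 0 0 0 0"

```text
time_s: 5.3
tool_pos: [0.5783, 0.0104, 0.0658]
tcp_rot: [0.557, 0.83, 0.0, 0.0]
force: [-1.3, 0.6, 15.8]
opening: -0.001
```

move_arm --pt "0 0 -1 0 0 0 0" --pt "0 0 -2 0 0 0 0" --pt "0 0 -2 0 0 0 0" --pt "0 0 -2 0 0 0 0" --pt "0 0 0 0 0 0 0"

```text
time_s: 5.8
tool_pos: [0.5785, 0.01, 0.1362]
tcp_rot: [0.557, 0.83, 0.0, 0.001]
force: [0.7, 0.3, -0.8]
opening: -0.001
```

```bash
python3 - <<'E'
from h import *
from plant import ctrl
go(ctrl.observe(),(.5925,-.246,.12),np.radians(112.4))
s=ctrl.get_image("scene");cv2.imwrite("pics/s3.png",cv2.resize(s["pixels"][180:320,230:460,::-1],None,fx=3.4,fy=3.4,interpolation=cv2.INTER_CUBIC))
E
```

```text
t 5.8 pos [0.5785 0.01   0.1362] F [ 0.7  0.3 -0.8] shift cm [-24.22  -8.4    1.63] rotvec [ 0.002  0.001 -0.002] q7 1.81 op -0.001
```

View pics/s3.png

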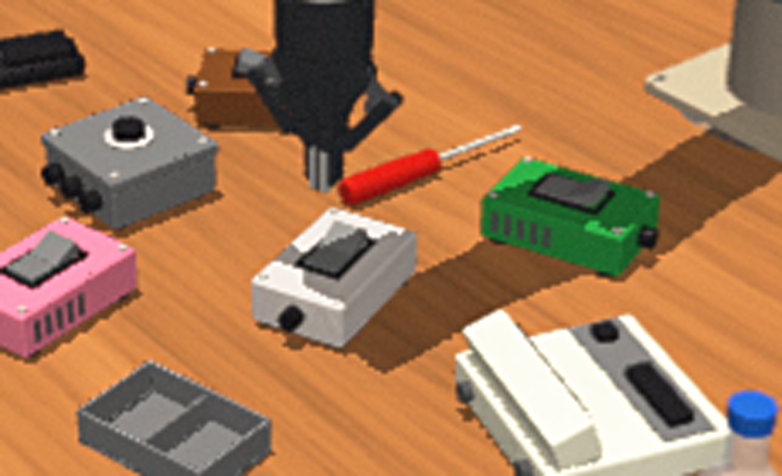

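The rocker has tipped: the gland-side end is now flush, the far end is up at about crop (345,235), and the box hasn't moved. Next is the junction button.

move_arm --pt "-3.0 -1.05 0 0 0 0 0" --pt "-3.0 -1.05 0 0 0 0 0" --pt "-3.0 -1.05 0 0 0 0 0" --pt "-3.0 -1.05 0 0 0 0 0" --pt "-3.0 -1.05 0 0 0 0 0" --pt "-3.0 -1.05 0 0 0 0 0" --pt "-3.0 -1.05 0 0 0 0 0" --pt "-3.2 -1.05 0 0 0 0 0" --pt "0 0 1.5 0 0 0 0" --pt "0 0 1.0 0 0 0 0" --pt "0 0 0 0 0 0 0"

```text
time_s: 6.95
tool_pos: [0.5901, -0.243, 0.1062]
tcp_rot: [0.556, 0.831, -0.0, -0.003]
force: [0.2, 0.9, -0.4]
opening: -0.002
```

```bash
python3 - <<'E'
from h import *
from plant import ctrl
go(ctrl.observe(),(.5925,-.246,.09),np.radians(112.4))
s=ctrl.get_image("scene");cv2.imwrite("pics/s4.png",cv2.resize(s["pixels"][150:290,200:360,::-1],None,fx=4,fy=4,interpolation=cv2.INTER_CUBIC))
E
```

```text
t 6.95 pos [ 0.5901 -0.243   0.1062] F [ 0.2  0.9 -0.4] shift cm [-0.38  0.12  1.62] rotvec [-0.004 -0.005 -0.   ] q7 2.2 op -0.002
```

View pics/s4.png

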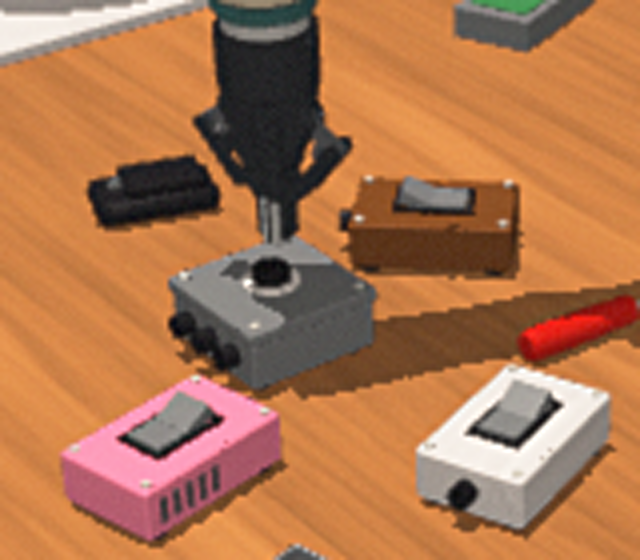

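The tool stands over the button at about crop (270,270). I'll correct slightly and press.

move_arm --pt "-0.2 0.1 0.5 0 0 0 0" --pt "0 0 0.5 0 0 0 0" --pt "0 0 0.5 0 0 0 0" --pt "0 0 0.3 0 0 0 0" --pt "0 0 0.2 0 0 0 0" --pt "0 0 0.2 0 0 0 0" --pt "0 0 0 0 0 0 0"

```text
time_s: 7.7
tool_pos: [0.5938, -0.2468, 0.0871]
tcp_rot: [0.557, 0.83, -0.0, -0.0]
force: [-0.6, -0.8, 0.5]
opening: -0.001
```

move_arm --pt "0 0 0.2 0 0 0 0" --pt "0 0 0.2 0 0 0 0" --pt "0 0 0.2 0 0 0 0" --pt "0 0 0 0 0 0 0"

```text
time_s: 8.1
tool_pos: [0.5941, -0.2469, 0.0813]
tcp_rot: [0.557, 0.83, 0.0, 0.0]
force: [0.5, -0.8, 0.6]
opening: -0.001
```

move_arm --pt "0 0 0.1 0 0 0 0" --pt "0 0 0 0 0 0 0" --pt "0 0 0 0 0 0 0"

```text
time_s: 8.4
tool_pos: [0.5941, -0.2469, 0.0803]
tcp_rot: [0.557, 0.83, 0.0, 0.0]
force: [0.1, 0.0, 2.0]
opening: -0.005
```

move_arm --pt "0 0 0.2 0 0 0 0" --pt "0 0 0 0 0 0 0"

```text
time_s: 8.6
tool_pos: [0.5941, -0.2469, 0.0782]
tcp_rot: [0.557, 0.83, 0.0, 0.0]
force: [0.3, -1.1, 0.2]
opening: -0.004
```

move_arm --pt "0 0 0.2 0 0 0 0" --pt "0 0 0 0 0 0 0"

```text
time_s: 8.8
tool_pos: [0.5941, -0.2469, 0.0771]
tcp_rot: [0.557, 0.83, 0.0, 0.0]
force: [-2.1, -0.3, 8.5]
opening: -0.0
```

move_arm --pt "0 0 0.1 0 0 0 0" --pt "0 0 0 0 0 0 0"

```text
time_s: 9.0
tool_pos: [0.5942, -0.2469, 0.077]
tcp_rot: [0.557, 0.83, 0.0, 0.0]
force: [-2.9, 1.2, 15.0]
opening: 0.005
```

The button reached its hard stop at TCP z = 0.077 with 15 N, which is exactly the fully-in height. I'll lift and move to the terminal.

move_arm --pt "0 0 -1 0 0 0 0" --pt "0 0 -3 0 0 0 0" --pt "0 0 -3 0 0 0 0" --pt "0 0 -2 0 0 0 0" --pt "0 0 0 0 0 0 0"

```text
time_s: 9.5
tool_pos: [0.5956, -0.2474, 0.1683]
tcp_rot: [0.557, 0.83, 0.001, 0.003]
force: [0.2, -0.2, -0.2]
opening: 0.001
```

```bash
python3 - <<'E'
from h import *
from plant import ctrl
go(ctrl.observe(),(.486,.2897,.167),np.radians(73.))
E
```

```text
t 9.5 pos [ 0.5956 -0.2474  0.1683] F [ 0.2 -0.2 -0.2] shift cm [ 5.385e+01  1.023e+01 -2.000e-02] rotvec [0.005 0.002 0.686] q7 2.21 op 0.001
```

move_arm --pt "3.6 0.68 0 0 0 0 0" --pt "3.6 0.68 0 0 0 0 0" --pt "3.6 0.68 0 0 0 0 0" --pt "3.6 0.68 0 0 0 0 0" --pt "3.6 0.68 0 0 0 0 0" --pt "3.6 0.68 0 0 0 0 0" --pt "3.6 0.68 0 0 0 0 0" --pt "3.6 0.68 0 0 0 0 0" --pt "3.6 0.68 0 0 0 0 0" --pt "3.6 0.68 0 0 0 0 0" --pt "3.6 0.68 0 0 0 0 0" --pt "3.6 0.68 0 0 0 0 0" --pt "3.6 0.68 0 0 0 0 0" --pt "3.6 0.68 0 0 0 0 0" --pt "3.45 0.71 0 0 0 0 0" --pt "0 0 0 0 0 0 0"

```text
time_s: 11.1
tool_pos: [0.4813, 0.2967, 0.1642]
tcp_rot: [0.553, 0.833, 0.001, -0.002]
force: [-0.2, 0.8, -1.5]
opening: -0.001
```

move_arm --pt "0 0 1.2 0 0 0.115 0" --pt "0 0 1.2 0 0 0.115 0" --pt "0 0 1.2 0 0 0.115 0" --pt "0 0 1.2 0 0 0.115 0" --pt "0 0 1.2 0 0 0.115 0" --pt "0 0 1.2 0 0 0.115 0" --pt "0 0 0 0 0 0 0"

```text
time_s: 11.8
tool_pos: [0.4826, 0.2886, 0.0909]
tcp_rot: [0.805, 0.593, -0.003, 0.0]
force: [-0.7, -0.5, 0.6]
opening: -0.002
```

```bash
python3 - <<'E'
from h import *
from plant import ctrl
go(ctrl.observe(),(.486,.2897,.066),np.radians(73.))
s=ctrl.get_image("scene");cv2.imwrite("pics/s5.png",cv2.resize(s["pixels"][170:340,230:460,::-1],None,fx=3.4,fy=3.4,interpolation=cv2.INTER_CUBIC))
E
```

```text
t 11.8 pos [0.4826 0.2886 0.0909] F [-0.7 -0.5  0.6] shift cm [0.22 0.3  2.49] rotvec [-0.003  0.005 -0.005] q7 0.82 op -0.002
```

View pics/s5.png

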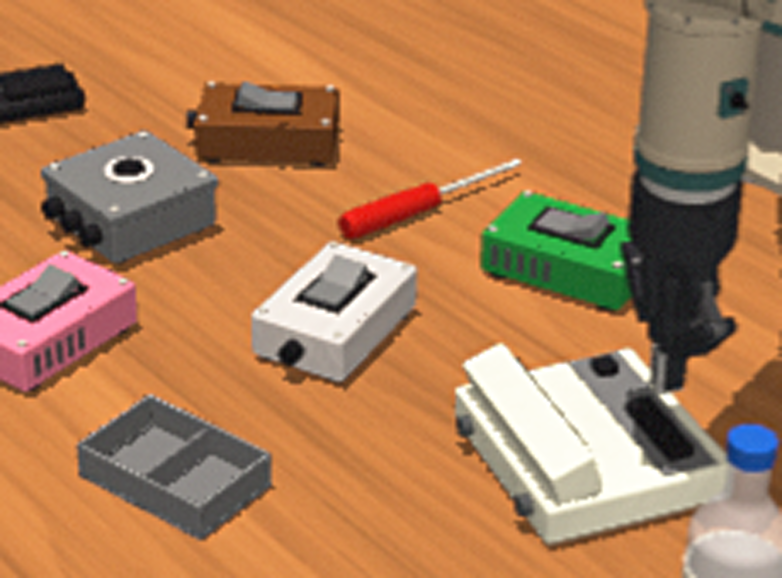

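The junction button is now visibly in at crop (130,168), and the rocker is still on. The fingers stand above the bar key at crop (660,425). I'll descend.

move_arm --pt "0.1 0.2 0.8 0 0 0 0" --pt "0 0.1 0.8 0 0 0 0" --pt "0 0 0.6 0 0 0 0" --pt "0 0 0 0 0 0 0"

```text
time_s: 12.25
tool_pos: [0.4869, 0.2899, 0.0703]
tcp_rot: [0.805, 0.593, -0.001, -0.0]
force: [-0.6, -0.4, -0.1]
opening: 0.003
```

move_arm --pt "0 0 0.2 0 0 0 0" --pt "0 0 0.2 0 0 0 0" --pt "0 0 0.2 0 0 0 0" --pt "0 0 0 0 0 0 0"

```text
time_s: 12.65
tool_pos: [0.4873, 0.2903, 0.0651]
tcp_rot: [0.805, 0.593, -0.0, -0.0]
force: [0.1, 0.4, 0.2]
opening: -0.005
```

move_arm --pt "0 0 0.3 0 0 0 0" --pt "0 0 0.3 0 0 0 0" --pt "0 0 0 0 0 0 0"

```text
time_s: 12.95
tool_pos: [0.4877, 0.2905, 0.0593]
tcp_rot: [0.805, 0.593, 0.0, 0.0]
force: [0.5, -0.6, 3.9]
opening: -0.003
```

move_arm --pt "0 0 0.1 0 0 0 0" --pt "0 0 0.1 0 0 0 0" --pt "0 0 0 0 0 0 0"

```text
time_s: 13.25
tool_pos: [0.4877, 0.2905, 0.058]
tcp_rot: [0.805, 0.593, 0.0, -0.0]
force: [-0.7, -0.3, 8.5]
opening: -0.0
```

move_arm --pt "0 0 0.1 0 0 0 0" --pt "0 0 0 0 0 0 0" --pt "0 0 0 0 0 0 0" --pt "0 0 0 0 0 0 0" --pt "0 0 0 0 0 0 0" --pt "0 0 0 0 0 0 0" --pt "0 0 0 0 0 0 0" --pt "0 0 0 0 0 0 0" --pt "0 0 0 0 0 0 0" --pt "0 0 0 0 0 0 0" --pt "0 0 0 0 0 0 0"

```text
time_s: 14.35
tool_pos: [0.4877, 0.2905, 0.0579]
tcp_rot: [0.805, 0.593, 0.001, -0.0]
force: [-2.2, -1.5, 16.2]
opening: -0.003
```

move_arm --pt "0 0 -1 0 0 0 0" --pt "0 0 -3 0 0 0 0" --pt "0 0 -4 0 0 0 0" --pt "0 0 -4 0 0 0 0" --pt "0 0 -4 0 0 0 0" --pt "0 0 0 0 0 0 0" --pt "0 0 0 0 0 0 0"

```text
time_s: 15.05
tool_pos: [0.4874, 0.2904, 0.217]
tcp_rot: [0.805, 0.593, 0.001, -0.0]
force: [-0.4, -0.3, 0.4]
opening: 0.001
```

```bash
python3 - <<'E'
from h import *
from plant import ctrl
s=ctrl.get_image("scene");cv2.imwrite("pics/s6.png",cv2.resize(s["pixels"][170:340,230:460,::-1],None,fx=3.4,fy=3.4,interpolation=cv2.INTER_CUBIC))
E
```

```text
(no output)
```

View pics/s6.png

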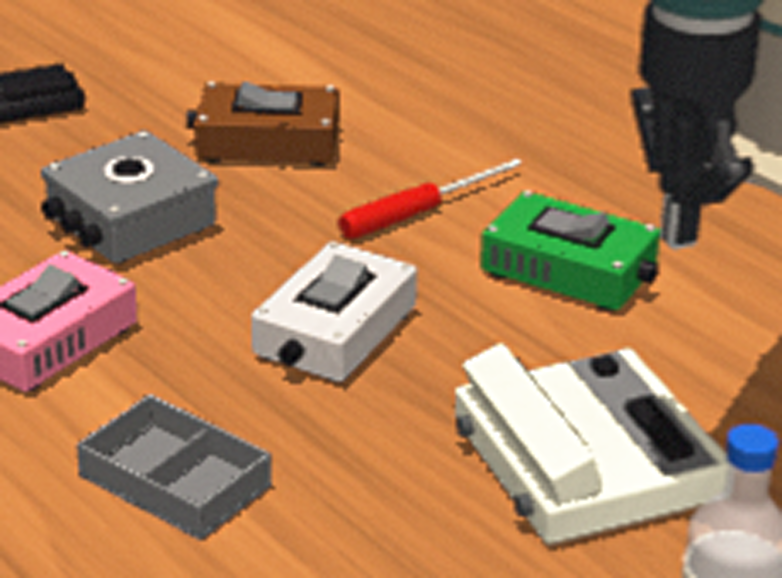

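The rocker is on (crop 340,275), the round button is in (130,168), the bar key is up again (660,425), nothing has shifted, and the arm is clear. I'll hand in.

```bash
python3 -c "
from plant import ctrl
print(ctrl.finish_job())"
```

```text
the job is handed in; nothing more can be done
None
```

I pressed all three controls in the required order with the closed fingers and handed the job in at about 15 s; the hand-in gave no verdict.

| Control | Lowest fingertip height | Expected at the stop | Peak force |
|---|---|---|---|
| Rocker, raised end | 49 mm | 49 mm | 16 N |
| Round button | 60 mm | 60 mm | 15 N |
| Bar key | 41 mm | 41 mm | 16 N, held over 1 s |

- **Final picture:** the rocker is on, the round button is in and the bar key looks up again. The square key was not touched. Nothing visible has moved and the arm is clear at TCP z = 0.217 m.
- **Not checked:** I judged by eye that nothing had moved and did not measure it. The bottle is only partly in the last crop.
- **One mismatch:** while approaching the round button I felt almost no force until about 3 to 5 mm below where I expected contact. The hard stop was still exactly at the fully-in height, and the picture shows the button in.

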